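Make up the filtration kit and the sampling kit

ROBOT

A 6-joint arm with a two-finger parallel gripper is mounted at the origin on the work surface. World frame = base frame: x ahead of the robot, y to its left, z up, the work surface at z = 0. Lengths are in m, angles in degrees, forces in N, time in s.
With the tool pointing down it reaches from about 0.375 to 0.9 m from the base axis. Payload 3.1 kg.
Tool frame: the origin (TCP) lies midway between the tips of the shut fingers; the grasp point (between the pads) lies 19 mm behind it; z points along the fingers, y is the line along which they close (so a half turn about z gives the same grasp; the last joint's range is limited). The gripper opens to 87 mm and grips with 3 to 60 N. Pads are 19 mm wide; open, the fingers measure 117 mm over their backs; the gripper's body (75 mm by 190 mm) begins 51 mm behind the grasp point.
Start: joints at [57.21, 30.224, 82.088, -0, 67.689, -10.227], TCP at [0.24, 0.577, 0.201] pointing down, gripper open.
Joint ranges: [-176.69, 176.69], [-43.24, 126.21], [12.49, 139.97], [-82, 262], [0, 151.66], [-163.58, 163.58]. Speed limits (degrees/s): [159.86, 159.86, 180, 180, 180, 180].

INTERFACE

Orientations are given as a 3x3 rotation matrix whose columns are the frame's x, y, z axes.
In Python, from rig import bot, viewer, workorder, read_state gives the robot as it stands (bot), with the cameras (viewer), the job (workorder) and the readings as plain functions.
- The arm moves only by the shell command python3 steer.py 'ROWS'. ROWS is rows parted by semicolons, their numbers by spaces, 1 to 20 of them, each of 7 numbers: dx, dy, dz in m, then a rotation vector rx, ry, rz in degrees, then the opening from 0.0 (shut) to 1.0 (fully open); each row is the pose to reach, as a shift and turn from the pose commanded when the command began, along the tool's axes at that moment; what a row does not reach only later rows make up. A row lasts 1/10 s, in which the tool goes at most 0.05 m and 8.59 degrees, less where a joint would pass 70% of its speed; a pose out of reach is approached as far as the arm can. The fingers move at their own pace and stop on an object; the grip force is fixed at half the most. Time passes only in rows, so rows that do not move let the fingers close. It prints the time, the measured TCP pose, the force, the opening and the grip force at its end.
- read_state(): the state, without advancing time (a new reading comes with each control period).
- viewer.capture(name): name is "scene" or "top" or "wrist"; returns a dict with "color" (400x640x3 uint8, red, green, blue), "K" (3x3 intrinsics, pixels), "D" ([k1, k2, p1, p2, k3] as OpenCV has them; the pictures are not rectified), "view" (4x4, takes a point from world to camera coordinates); the wrist camera has in their place "mount" (4x4, takes a point from camera to tool coordinates, whose origin is the TCP and whose axes are the flange's). Camera axes: x right, y up, looking along -z (the intrinsics and any distortion apply to the point x, -y, -z); pixel columns grow to the right and rows downward; lengths in m; the calibration is good to about 2 mm. A picture is of the moment at which its call begins: read the wrist's pose just before it. There is no depth.
- workorder.hand_in(): hands the job in; it is judged then, once.
The state is a dict: "time_s": time; "joint_positions": joint angles; "qvel": joint speeds; "tau": joint torques, N m; "position": TCP position; "tcp_rot": TCP orientation; "force": force on the tool from outside, world axes, zero at the start; "moment": the same for the moment, N m; "opening": opening from 0.0 (shut) to 1.0 (fully open); "grasp_force": force on a finger pad.
Only numpy, scipy, OpenCV 4.12 (cv2) and the standard library are available. Lean on these libraries where they do the work, as an engineer would, in place of code of your own. Each camera call takes 0.05 s, during which the arm holds its last target. There are 200 camera calls.

TASK

Make up the two kits for the filtration demonstration: the long filter cartridge goes lying in the oblong compartment of the longer tray with the squat jar standing in that tray's square compartment, and the tall sample bottle and the pump cassette go in the shorter tray, one upright in each compartment, either way round. Set each thing down gently, flat on the tray's floor and about the middle of its compartment; leave the short bottle and the short cartridge where they are.

Things in the scene. Friction and masses are not known exactly. Their poses are not given: they have to be found in the camera images.
- long_tray: Longer grey plastic kit tray, 214 x 80 mm, with an oblong compartment (inside 130 x 72 mm, centre at x = -38 mm, y = 0) and a square one (inside 72 x 72 mm, centre at x = +67 mm, y = 0). Fixed. Floor 4 mm thick, walls 4 mm thick, rim 14 mm above the table. Origin: centre of the underside, x along its length, z up. It stands to the left or the right of the stock.
- short_tray: Shorter grey plastic kit tray, 156 x 80 mm, divided by one cross wall into two equal square compartments (inside 72 x 72 mm, centres at x = +38 and -38 mm, y = 0). Fixed. Floor 4 mm thick, walls 4 mm thick, rim 14 mm above the table. Origin: centre of the underside, x along its length, z up. It stands on the other side of the stock.
- long_cartridge: Longer of two filter cartridges: 105 mm long, lying on two blue square end blocks (38 x 38 mm, 16 mm thick) joined by a white tube 28 mm in diameter, axis 19 mm above the underside, 73 mm free between the blocks. About 0.14 kg. Origin: centre of the underside, x along the tube, z up. Symmetrical end for end.
- short_cartridge: Shorter of the two filter cartridges: same make and cross-section (38 mm square end blocks, 28 mm tube) but only 70 mm long. Not part of either kit. Origin: centre of the underside, x along the tube, z up.
- tall_bottle: Taller of two slim round white sample bottles with blue screw caps: 36 mm in diameter, 95 mm tall, upright; straight-sided up to 60 mm above its foot, narrower towards the cap. About 0.12 kg. Origin: centre of the underside, z up.
- short_bottle: Shorter of the two slim white sample bottles: 36 mm in diameter, only 60 mm tall, blue cap, upright. Not part of either kit. Origin: centre of the underside, z up.
- jar: Wide squat white jar with a blue lid: 54 mm in diameter, 48 mm tall, upright; straight-sided up to 29 mm above its foot, the lid 48 mm across. About 0.14 kg. Origin: centre of the underside, z up.
- pump_cassette: Grey pump cassette: a block 48 x 40 mm and 30 mm high with a half-round hood (39 mm across, along x) on top of it, 50 mm tall in all, with steel discs on its two end faces. About 0.2 kg. Origin: centre of the underside, x along the 48 mm side (the flat sides to grip are 40 mm apart across y), z up.

How it is judged (in metres and radians):
At the end, for the whole second after the job is handed in: Long cartridge within 18 mm along and 20 mm across of the oblong centre, 0.45 rad of the tray axis; jar within 13 mm of its cell centre; bottle 20 and cassette 18 mm, in different cells; all within 3.5 mm of the tray floor, 0.1 rad of upright, at rest; short bottle and cartridge moved under 25 mm (x of long_cartridge in the frame of long_tray between -0.056 and -0.02 m and y of long_cartridge in the frame of long_tray between -0.02 and 0.02 m and angle between the x axis of long_cartridge and the x axis of long_tray, either way round below 0.45 rad and x of jar in the frame of long_tray between 0.054 and 0.08 m and y of jar in the frame of long_tray between -0.013 and 0.013 m and (((x of tall_bottle in the frame of short_tray between 0.018 and 0.058 m and y of tall_bottle in the frame of short_tray between -0.02 and 0.02 m) and (x of pump_cassette in the frame of short_tray between -0.056 and -0.02 m and y of pump_cassette in the frame of short_tray between -0.018 and 0.018 m)) or ((x of tall_bottle in the frame of short_tray between -0.058 and -0.018 m and y of tall_bottle in the frame of short_tray between -0.02 and 0.02 m) and (x of pump_cassette in the frame of short_tray between 0.02 and 0.056 m and y of pump_cassette in the frame of short_tray between -0.018 and 0.018 m))) and z of long_cartridge in the frame of long_tray between -0.001 and 0.0075 m and angle between each of long_cartridge, jar, tall_bottle, pump_cassette's own z axis and vertical below 0.1 rad and linear speed of each of long_cartridge, jar, tall_bottle, pump_cassette below 0.02 m/s and angular speed of each of long_cartridge, jar, tall_bottle, pump_cassette below 0.3 rad/s and z of jar in the frame of long_tray between -0.001 and 0.0075 m and z of tall_bottle in the frame of short_tray between -0.001 and 0.0075 m and z of pump_cassette in the frame of short_tray between -0.001 and 0.0075 m and distance of each of short_bottle, short_cartridge from where it was at the start of the episode below 0.025 m); the robot touches nothing.
It fails at once if a kit thing is dropped or knocked flying (faster than 0.7 m/s with no finger touching it) ((contact force between long_cartridge and the fingers below 0.05 N and linear speed of long_cartridge above 0.7 m/s) or (contact force between jar and the fingers below 0.05 N and linear speed of jar above 0.7 m/s) or (contact force between tall_bottle and the fingers below 0.05 N and linear speed of tall_bottle above 0.7 m/s) or (contact force between pump_cassette and the fingers below 0.05 N and linear speed of pump_cassette above 0.7 m/s)).
It fails at once if the short bottle or short cartridge is shifted more than 25 mm (distance of any of short_bottle, short_cartridge from where it was at the start of the episode above 0.025 m).
It also fails if it takes over 102 s, if anything falls off the work surface, if the arm or the gripper's body presses on something with over 40 N, if the wrist force passes 120 N, or if a joint passes its speed limit or range.

## Working session

There is one attempt and no reset: what is moved stays moved. The work goes in short steps, Python scripts to look and compute and a shell command to move; the robot and the scene stay as the last step left them, time stands still between calls to the robot, and variables do not carry over. Pictures are saved under pics/ and viewed, at most 18 in all, crops included, and the job is handed in when it is done.

```bash
ls; mkdir -p pics; python3 - <<'E'
from rig import bot, viewer, workorder, read_state
import cv2,numpy as np
s=read_state();print(s)
for n in("scene","top"):
    c=viewer.capture(n);cv2.imwrite(f"pics/{n}0.png",c["color"][:,:,::-1]);print(n,c["K"],c["D"],c["view"])
    np.savez(f"{n}0.npz",**c)
E
```

```text
pics
rig.py
steer.py
{'time_s': 0.0, 'joint_positions': array([ 5.72113093e+01,  3.02778307e+01,  8.21543841e+01,  1.81048329e-03,
        6.76867949e+01, -1.02284501e+01]), 'qvel': array([ 0.01902882, -0.01852175, -0.00625098,  0.04133276,  0.07483174,
        0.00521824]), 'tau': array([ 1.74672947e-03, -4.40044999e+01, -1.76593423e+01,  6.32582442e-02,
        5.82715985e-02, -1.79646613e-04]), 'position': array([0.23935138, 0.57654945, 0.20049494]), 'tcp_rot': array([[-9.23471827e-01,  3.83664521e-01, -1.14941781e-03],
       [ 3.83666036e-01,  9.23470291e-01, -1.73033998e-03],
       [ 3.97583140e-04, -2.03891280e-03, -9.99997842e-01]]), 'force': array([ 0.35354789, -0.15091914, -0.34334969]), 'moment': array([ 0.01858042,  0.00024069, -0.02462788]), 'grasp_force': 0.0, 'opening': 0.9986131661748638}
scene [[518.13346835   0.         325.83730802]
 [  0.         518.13346835 196.37195354]
 [  0.           0.           1.        ]] [-0.03793678  0.          0.          0.          0.        ] [[ 0.51128608  0.85939486 -0.00519814 -0.28505693]
 [-0.62898066  0.37831207  0.67916368  0.30313563]
 [ 0.58563629 -0.34397741  0.73396844 -1.3645367 ]
 [ 0.          0.          0.          1.        ]]
top [[511.58742009   0.         315.53991293]
 [  0.         511.58742009 202.38180619]
 [  0.           0.           1.        ]] [0.0121558 0.        0.        0.        0.       ] [[ 0.02238768 -0.99956426  0.01923731 -0.02403925]
 [ 0.99131522  0.02468886  0.12916884 -0.55681228]
 [-0.1295875   0.01617844  0.991436   -1.27978183]
 [ 0.          0.          0.          1.        ]]
```

View pics/scene0.png

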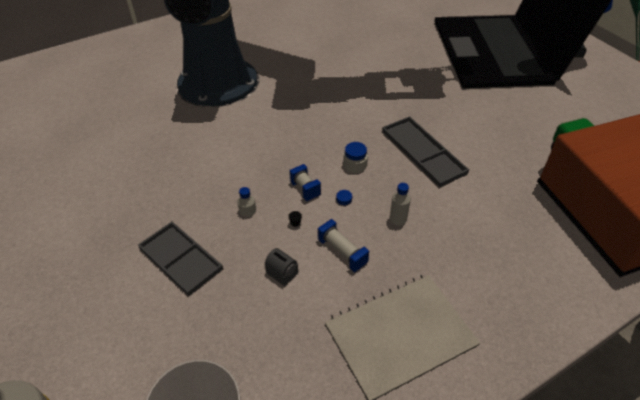

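View pics/top0.png

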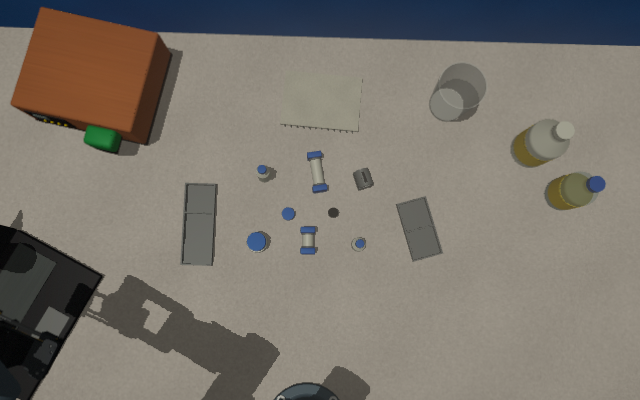

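Top view: long tray left (200,224), short tray right (419,228). Long cartridge (317,172), short cartridge (308,240), tall bottle (263,172), short bottle (359,244), jar (257,241) and cassette (363,178). There are also stray discs at (288,214) and (333,212). The scene view matches: tall bottle (400,205), jar (355,157), cassette (282,266), long cartridge (343,245).

```bash
cat > h.py <<'E'
import numpy as np,cv2
def ray(c,uv,V=None):
    "world origin and unit directions of pixels"
    V=c["view"] if V is None else V
    p=cv2.undistortPoints(np.float64(uv).reshape(-1,1,2),c["K"],c["D"]).reshape(-1,2)
    d=np.c_[p[:,0],-p[:,1],-np.ones(len(p))]@V[:3,:3]
    return -V[:3,:3].T@V[:3,3],d/np.linalg.norm(d,axis=1)[:,None]
def plane(c,uv,z,V=None):
    o,d=ray(c,uv,V); return o+d*((z-o[2])/d[:,2])[:,None]
def tri(r):
    "least-squares meeting point of rays [(o,d)], and worst miss"
    A=sum(np.eye(3)-np.outer(d,d) for o,d in r);b=sum((np.eye(3)-np.outer(d,d))@o for o,d in r)
    x=np.linalg.solve(A,b);return x,max(np.linalg.norm(np.cross(x-o,d)) for o,d in r)
def project(c,P,V=None):
    V=c["view"] if V is None else V
    q=np.atleast_2d(P)@V[:3,:3].T+V[:3,3];q=q*[1,-1,-1]
    return cv2.projectPoints(q,np.zeros(3),np.zeros(3),c["K"],c["D"])[0].reshape(-1,2)
def wview(s,c):
    T=np.eye(4);T[:3,:3]=s["tcp_rot"];T[:3,3]=s["position"]
    return np.linalg.inv(T@c["mount"])
def blobs(m,lo=15):
    cs,_=cv2.findContours(m.astype(np.uint8),cv2.RETR_EXTERNAL,cv2.CHAIN_APPROX_NONE)
    return [k for k in cs if cv2.contourArea(k)>lo]
def blue(im):
    h=cv2.cvtColor(im,cv2.COLOR_RGB2HSV);return (h[...,0]>100)&(h[...,0]<130)&(h[...,1]>110)&(h[...,2]>40)
def dark(im): return im.max(2)<110
E
python3 - <<'E'
from h import *
for n in("scene","top"):
    c=dict(np.load(f"{n}0.npz"));im=c["color"];R=(slice(110,300),slice(130,470))
    print(n,"cam",-c["view"][:3,:3].T@c["view"][:3,3])
    for nm,f in(("blue",blue),("dark",dark)):
        m=np.zeros(im.shape[:2],bool);m[R]=f(im)[R]
        for k in blobs(m):
            (x,y),(w,h),a=cv2.minAreaRect(k);M=cv2.moments(k);u=[M["m10"]/M["m00"],M["m01"]/M["m00"]]
            print(nm,np.round(u,1),"area",cv2.contourArea(k),"rect",np.round([x,y,w,h,a],1),"z0",np.round(plane(c,u,0)[0],3))
E
```

```text
scene cam [ 1.1355343  -0.33907321  0.7941664 ]
blue [358.8 254.4] area 129.0 rect [359.  254.5   8.5  18.7  54.5] z0 [0.663 0.01  0.   ]
blue [326.5 225.9] area 102.5 rect [326.6 225.9   7.2  18.3  56.3] z0 [ 0.571 -0.007  0.   ]
blue [343.9 196. ] area 136.0 rect [344. 196.  12.  14.  90.] z0 [0.52  0.066 0.   ]
blue [244.  191.2] area 52.5 rect [244.  191.1   8.    8.7  76. ] z0 [ 0.4   -0.107  0.   ]
blue [402.7 187.2] area 63.0 rect [402.5 187.5   9.    9.   90. ] z0 [0.563 0.186 0.   ]
blue [310.9 184.9] area 90.5 rect [310.9 185.    7.   17.4  71.6] z0 [0.457 0.023 0.   ]
blue [297.7 169.4] area 74.5 rect [298.  169.4   6.   16.7  66. ] z0 [0.401 0.022 0.   ]
blue [355.5 149.4] area 229.5 rect [355.5 149.5  15.   19.   90. ] z0 [0.411 0.166 0.   ]
dark [280.1 267.7] area 954.0 rect [279.4 268.1  36.   32.4  35. ] z0 [ 0.613 -0.132  0.   ]
dark [180.1 258.3] area 3306.5 rect [180.  257.   78.4  48.7  44.2] z0 [ 0.497 -0.284  0.   ]
dark [342.1 249.1] area 1060.5 rect [341.8 246.2  61.2  31.6  42.3] z0 [ 0.636 -0.01   0.   ]
dark [294.5 220.1] area 223.5 rect [294.6 220.4  14.2 
[... 1832 characters left out ...]
 [418.8 228.4  59.9  31.   73.3] z0 [ 0.499 -0.285  0.   ]
dark [321.2 190.3] area 28.5 rect [320.1 189.1   6.3  16.7  82.4] z0 [ 0.595 -0.026  0.   ]
dark [199.  223.6] area 2562.5 rect [198.9 224.   33.3  81.6   2.9] z0 [0.498 0.292 0.   ]
dark [363.  178.7] area 296.0 rect [363.1 178.7  20.2  16.8  71.6] z0 [ 0.629 -0.136  0.   ]
dark [268.8 174. ] area 121.0 rect [266.6 174.2  17.7  15.8  18.4] z0 [0.635 0.114 0.   ]
dark [317.5 165.3] area 59.0 rect [315.8 168.7  32.6  16.4  86.1] z0 [ 0.662 -0.015  0.   ]
dark [462.3 116. ] area 106.5 rect [459.  115.5  11.   20.   90. ] z0 [ 0.808 -0.405  0.   ]
dark [145.9 128.1] area 1087.5 rect [145.7 131.8  31.4  52.3  13.2] z0 [0.751 0.447 0.   ]
```

```bash
python3 - <<'E'
import cv2
for n,(x0,y0) in(("top",(175,140)),):
    im=cv2.imread(f"pics/{n}0.png")[y0:y0+140,x0:x0+275]
    cv2.imwrite(f"pics/{n}0c.png",cv2.resize(im,None,fx=2.9,fy=2.9,interpolation=cv2.INTER_CUBIC))
E
```

```text
(no output)
```

View pics/top0c.png

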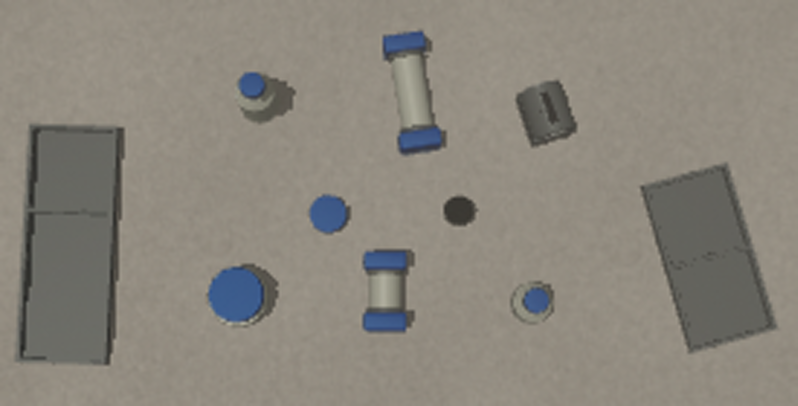

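The zoomed crop shows the long tray's square cell at its far (upper) end, the short tray tilted about 16°, and the cassette's 48 mm axis running up and slightly left. Next I triangulate.

```bash
python3 - <<'E'
from h import *
S=dict(np.load("scene0.npz"));T=dict(np.load("top0.npz"))
P=dict(jar_lid=((355.5,149.4),(256,241)),tallcap=((402.7,187.2),(261.3,168.8)),shortcap=((244,191.2),(359.6,243.3)),
 LCfar=((358.8,254.4),(313.8,154)),LCnear=((326.5,225.9),(319.6,187.4)),SCfar=((310.9,184.9),(307.5,229.4)),SCnear=((297.7,169.4),(307.5,250.5)),
 casc=((281.5,264),(363,178.7)))
for k,(a,b) in P.items():
    x,e=tri([(ray(S,a)[0],ray(S,a)[1][0]),(ray(T,b)[0],ray(T,b)[1][0])]);print(k,np.round(x,4),"miss",round(e,4))
# trays: rim outlines by min rectangle in top; same with scene corners
cor={}
for n,c,R in(("top",T,[(slice(170,280),slice(175,225)),(slice(185,275),slice(390,450))]),("scene",S,[(slice(110,190),slice(375,475)),(slice(215,300),slice(130,230))])):
    for t,r in zip(("long","short"),R):
        m=np.zeros((400,640),bool);m[r]=dark(c["color"])[r];k=max(blobs(m),key=cv2.contourArea)
        k=cv2.convexHull(k)
        q=cv2.approxPolyN(k,4,ensure_convex=True).reshape(-1,2).astype(float)
        w=plane(c,q,.014);i=np.argsort(np.arctan2(*(w-w.mean(0))[:,1::-1].T));w=w[i];cor[n,t]=q[i]
        print(n,t,np.round(w[:,:2],4).tolist(),"c",np.round(w.mean(0),4),"sides",np.round(np.linalg.norm(w-np.roll(w,-1,0),axis=1),3))
for t in("long","short"):
    print(t,[np.round(tri([(ray(S,a)[0],ray(S,a)[1][0]),(ray(T,b)[0],ray(T,b)[1][0])])[0],4).tolist() for a,b in zip(cor["scene",t],cor["top",t])])
from rig import bot, viewer, workorder, read_state
c=viewer.capture("wrist");s=read_state();print(c["mount"],c["K"],c["D"]);cv2.imwrite("pics/w0.png",c["color"][:,:,::-1])
E
```

```text
jar_lid [0.4537 0.1368 0.0463] miss 0.0005
tallcap [0.6301 0.1258 0.0926] miss 0.0006
shortcap [ 0.4535 -0.1238  0.0576] miss 0.0005
LCfar [ 0.6839 -0.0044  0.0351] miss 0.001
LCnear [ 0.5964 -0.0209  0.0353] miss 0.0005
SCfar [0.487  0.0075 0.035 ] miss 0.0007
SCnear [0.4332 0.0062 0.0349] miss 0.0007
casc [ 0.6242 -0.1332  0.0262] miss 0.0005
top long [[0.3918, 0.2455], [0.6022, 0.2478], [0.6054, 0.3313], [0.3924, 0.3322]] c [0.498  0.2892 0.014 ] sides [0.21  0.084 0.213 0.087]
top short [[0.436, -0.3421], [0.5869, -0.2988], [0.5611, -0.2197], [0.411, -0.2667]] c [ 0.4987 -0.2818  0.014 ] sides [0.157 0.083 0.157 0.079]
scene long [[0.3893, 0.2363], [0.613, 0.2389], [0.6146, 0.3338], [0.3871, 0.334]] c [0.501  0.2858 0.014 ] sides [0.224 0.095 0.228 0.098]
scene short [[0.4356, -0.3512], [0.5958, -0.3047], [0.5701, -0.2197], [0.4109, -0.2669]] c [ 0.5031 -0.2856  0.014 ] sides [0.167 0.089 0.166 0.088]
long [[0.3895, 0.2418, 0.0126], [0.6041, 0.2497, 0.0003], [0.6087, 0.336, 0.0073], [0.392, 0.3304, 0.0189]]
short [[0.435, -0.3472, 0.0111], [0.5883, -0.3029, 0.0022], [0.5628, -0.2198, 0.0049], [0.411, -0.2668, 0.014]]
[[-2.57103423e-04  9.62565804e-01  2.71047978e-01  7.44913384e-02]
 [ 9.99999966e-01  2.61626560e-04  1.94453901e-05  3.80978435e-04]
 [-5.21958825e-05  2.71047973e-01 -9.62565839e-01 -1.82241117e-01]
 [ 0.00000000e+00  0.00000000e+00  0.00000000e+00  1.00000000e+00]] [[328.41189325   0.         311.98440476]
 [  0.         328.41189325 197.79784308]
 [  0.           0.           1.        ]] [-0.00675351  0.          0.          0.          0.        ]
```

View pics/w0.png

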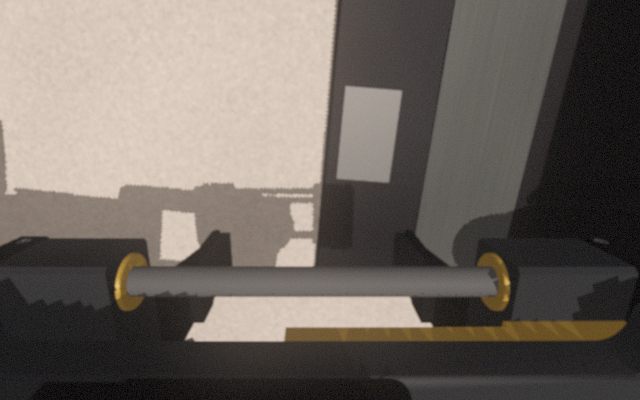

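All heights agree with the text: jar 46, tall cap 93, short cap 58, cartridges 35 mm (the last at block tops). The first wrist picture shows only table and laptop, with the fingers filling the picture below row 230. I'll move over the long cartridge with a pose helper and measure from there.

```bash
cat > go.py <<'E'
# go.py x y z phi : shift and turn from the present pose, in tool axes (tool down, phi = world angle of the closing axis)
import sys,numpy as np
from rig import bot, viewer, workorder, read_state
from scipy.spatial.transform import Rotation as R
x,y,z,f=map(float,sys.argv[1:5]);s=read_state();f=np.radians(f);M=s["tcp_rot"]
G=np.array([[-np.sin(f),np.cos(f),0],[np.cos(f),np.sin(f),0],[0,0,-1]]).T.reshape(3,3).T
G=np.column_stack([[-np.sin(f),np.cos(f),0],[np.cos(f),np.sin(f),0],[0,0,-1]])
d=M.T@(np.array([x,y,z])-s["position"]);r=R.from_matrix(M.T@G).as_rotvec(degrees=True)
print("shift",np.round(d,4),"turn",np.round(r,1),"rows>=",int(np.ceil(max(np.linalg.norm(d)/.05,np.linalg.norm(r)/8.59))),"at",np.round(s["position"],4),"t",s["time_s"])
E
sed -i '/reshape/d' go.py
python3 go.py 0.64 -0.0127 0.2 100.7
```

```text
shift [-0.596  -0.3905  0.0012] turn [ -0.1  -0.  -33.3] rows>= 15 at [0.2395 0.5767 0.2007] t 0.15
```

```bash
python3 steer.py '-0.596 -0.39 0 0 0 -33.3 1;-0.596 -0.39 0 0 0 -33.3 1;-0.596 -0.39 0 0 0 -33.3 1;-0.596 -0.39 0 0 0 -33.3 1;-0.596 -0.39 0 0 0 -33.3 1;-0.596 -0.39 0 0 0 -33.3 1;-0.596 -0.39 0 0 0 -33.3 1;-0.596 -0.39 0 0 0 -33.3 1;-0.596 -0.39 0 0 0 -33.3 1;-0.596 -0.39 0 0 0 -33.3 1;-0.596 -0.39 0 0 0 -33.3 1;-0.596 -0.39 0 0 0 -33.3 1;-0.596 -0.39 0 0 0 -33.3 1;-0.596 -0.39 0 0 0 -33.3 1;-0.596 -0.39 0 0 0 -33.3 1;-0.596 -0.39 0 0 0 -33.3 1;-0.596 -0.39 0 0 0 -33.3 1;-0.596 -0.39 0 0 0 -33.3 1'
cat > snap.py <<'E'
import sys,cv2,numpy as np
from rig import bot, viewer, workorder, read_state
from h import wview
n=sys.argv[1];s=read_state();c=viewer.capture("wrist");c["view"]=wview(s,c);np.savez(n+".npz",**c)
cv2.imwrite(f"pics/{n}.png",c["color"][:,:,::-1]);print(np.round(s["position"],4),s["time_s"])
E
python3 snap.py w1
```

```text
time_s: 1.95
position: [0.6393, -0.0104, 0.2011]
tcp_rot: [[-0.982, -0.187, -0.002], [-0.187, 0.982, 0.001], [0.002, 0.001, -1.0]]
force: [0.2, 0.8, 0.3]
opening: 0.999
grasp_force: 0.0
[ 0.6393 -0.0104  0.2011] 1.95
```

View pics/w1.png

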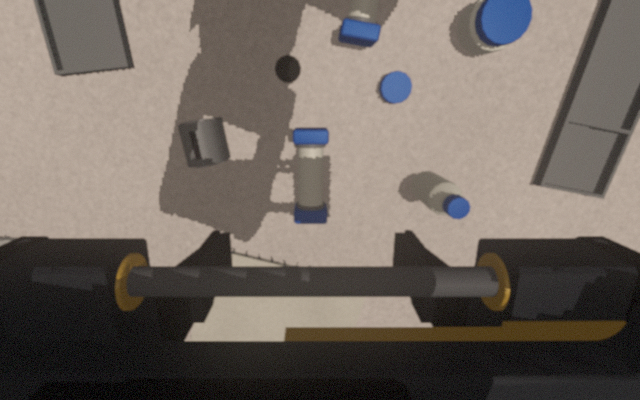

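The wrist view shows the long cartridge blocks at (310,136) and (310,214), so it is aligned with the tool. The cassette is at (205,140), the tall cap at (457,206), the jar lid at (503,20), the long tray's far corners near (533,183) and (603,195), and the short tray's near (57,75) and (132,67).

```bash
cat > meas.py <<'E'
# blue blobs and dark quads of a wrist picture
import sys
from h import *
c=dict(np.load(sys.argv[1]+".npz"));im=c["color"];b=blue(im);b[230:]=0
for k in blobs(b,80):
    (x,y),wh,a=cv2.minAreaRect(k);M=cv2.moments(k);u=[M["m10"]/M["m00"],M["m01"]/M["m00"]]
    print("blue",np.round(u,1),np.round(wh,1),[ (z,np.round(plane(c,u,z)[0,:2],4).tolist()) for z in(.004,.035,.047,.094)])
E
python3 meas.py w1
python3 - <<'E'
from h import *
W=dict(np.load("w1.npz"));T=dict(np.load("top0.npz"))
for n,a,b in(("LCfar",(310.5,214),(313.8,154)),("LCnear",(310.5,136),(319.6,187.4)),("jar",(503,18),(256,241)),("cap",(457,206),(261.3,168.8))):
    x,e=tri([(ray(W,a)[0],ray(W,a)[1][0]),(ray(T,b)[0],ray(T,b)[1][0])]);print(n,np.round(x,4),"miss",round(e,4))
E
python3 go.py 0.640 -0.0127 0.007 100.7
python3 - <<'E'
import cv2
im=cv2.imread("pics/w1.png");a=im[90:190,150:270];b=im[0:210,500:640];c=im[0:90,20:150]
r=lambda q:cv2.resize(q,(300,int(300*q.shape[0]/q.shape[1])),interpolation=cv2.INTER_CUBIC)
q=[r(a),cv2.resize(b,(380,570),interpolation=cv2.INTER_CUBIC),r(c)]
import numpy as np
o=np.zeros((570,690,3),np.uint8);o[:250,:300]=q[0];o[260:260+q[2].shape[0],:300]=q[2];o[:,310:]=q[1];cv2.imwrite("pics/w1c.png",o)
E
```

```text
blue [457.8 207.6] [19.1 20.5] [(0.004, [0.6499, 0.1723]), (0.035, [0.6431, 0.1563]), (0.047, [0.6405, 0.1501]), (0.094, [0.6302, 0.1258])]
blue [310.  136.1] [14. 33.] [(0.004, [0.5995, -0.0196]), (0.035, [0.5968, -0.0199]), (0.047, [0.5958, -0.0201]), (0.094, [0.5917, -0.0206])]
blue [395.3  86.9] [28.2 29.5] [(0.004, [0.5296, 0.0626]), (0.035, [0.5326, 0.0555]), (0.047, [0.5338, 0.0528]), (0.094, [0.5384, 0.042])]
blue [359.8  29.9] [37.3 17.8] [(0.004, [0.4813, 0.0114]), (0.035, [0.4883, 0.0085]), (0.047, [0.491, 0.0074]), (0.094, [0.5016, 0.003])]
blue [504.7  19.4] [44. 50.] [(0.004, [0.4429, 0.1582]), (0.035, [0.453, 0.1433]), (0.047, [0.4569, 0.1375]), (0.094, [0.4722, 0.115])]
LCfar [ 0.6888 -0.0029  0.0134] miss 0.001
LCnear [ 0.5958 -0.0199  0.0421] miss 0.0005
jar [0.4543 0.1378 0.0421] miss 0.0002
cap [0.6303 0.1265 0.0902] miss 0.0006
shift [-0.0004 -0.0028  0.1943] turn [ 0.1 -0.1  0.1] rows>= 4 at [ 0.6394 -0.0101  0.2013] t 2.0
```

View pics/w1c.png

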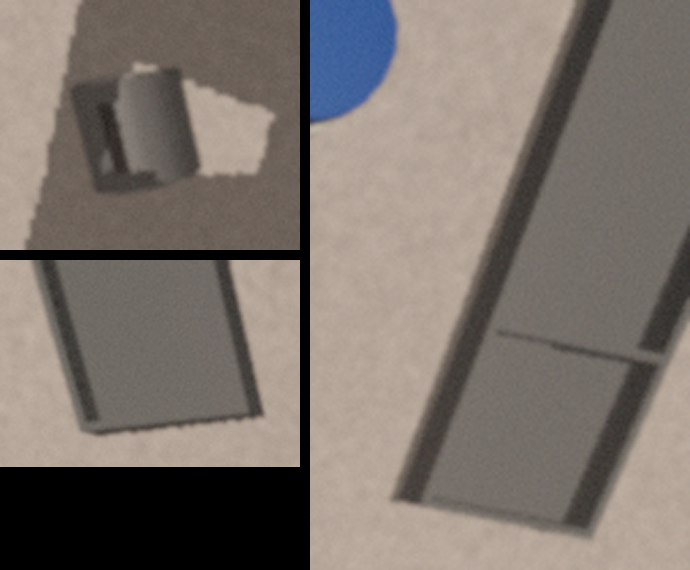

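The crops show the tray rims, the divider and the cassette clearly. I now descend on the long cartridge and grip its tube.

```bash
python3 steer.py '0 -0.002 0.05 0 0 0 1;0 -0.002 0.1 0 0 0 1;0 -0.002 0.14 0 0 0 1;0 -0.002 0.17 0 0 0 1;0 -0.002 0.185 0 0 0 1;0 -0.002 0.194 0 0 0 1;0 -0.002 0.194 0 0 0 1;0 -0.002 0.194 0 0 0 0.1;0 -0.002 0.194 0 0 0 0.1;0 -0.002 0.194 0 0 0 0.1;0 -0.002 0.194 0 0 0 0.1;0 -0.002 0.194 0 0 0 0.1;0 -0.002 0.194 0 0 0 0.1;0 -0.002 0.194 0 0 0 0.1'
```

```text
time_s: 3.4
position: [0.6409, -0.0137, 0.0075]
tcp_rot: [[-0.983, -0.186, -0.0], [-0.186, 0.983, 0.0], [0.0, 0.0, -1.0]]
force: [0.1, -1.3, -2.0]
opening: 0.449
grasp_force: 0.0
```

```bash
python3 - <<'E'
from h import *
W=dict(np.load("w1.npz"));T=dict(np.load("top0.npz"))
# crop->pixel : long tray crop origin (500,0), scale 380/140 ; starts at x=310
f=lambda p:[500+(p[0]-310)*140/380,p[1]*140/380]
L=dict(c1=f((395,499)),c2=f((590,536)),div1=f((497,330)),div2=f((658,358)))
for k,u in L.items(): print("long",k,np.round(u,1),np.round(plane(W,u,.014)[0,:2],4))
g=lambda p:[20+p[0]*130/300,(p[1]-260)*130/300]
for p in((85,432),(262,412),(38,262),(225,262)): print("short",np.round(plane(W,g(p),.014)[0,:2],4))
k=lambda p:[150+p[0]*.4,90+p[1]*.4]
for p,z in(((75,85),.03),((98,190),.03),((135,68),.03),((182,72),.03),((200,178),.03),((150,126),.05),((157,188),.03)): print("cas",p,[np.round(plane(W,k(p),q)[0,:2],4).tolist() for q in(z,.05)])
E
```

```text
long c1 [531.3 183.8] [0.6041 0.2424]
long c2 [603.2 197.5] [0.6038 0.332 ]
long div1 [568.9 121.6] [0.5295 0.2578]
long div2 [628.2 131.9] [0.5274 0.3277]
short [ 0.5852 -0.2955]
short [ 0.5615 -0.2156]
short [ 0.5178 -0.3148]
short [ 0.5029 -0.2343]
cas (75, 85) [[0.6104, -0.1566], [0.6079, -0.1491]]
cas (98, 190) [[0.6533, -0.1431], [0.6484, -0.1363]]
cas (135, 68) [[0.5988, -0.1324], [0.5969, -0.1263]]
cas (182, 72) [[0.5967, -0.1129], [0.595, -0.1079]]
cas (200, 178) [[0.6398, -0.1], [0.6357, -0.0957]]
cas (150, 126) [[0.6185, -0.1181], [0.6185, -0.1181]]
cas (157, 188) [[0.6477, -0.1179], [0.6431, -0.1126]]
```

```bash
python3 steer.py '0 0 0 0 0 0 0.1;0 0 0 0 0 0 0.1;0 0 0 0 0 0 0.1;0 0 0 0 0 0 0.1;0 0 -0.02 0 0 0 0.1;0 0 -0.06 0 0 0 0.1;0 0 -0.09 0 0 0 0.1;0 0 -0.12 0 0 0 0.1;0 0 -0.12 0 0 0 0.1'; python3 go.py 0.460 0.290 0.10 90
```

```text
time_s: 4.3
position: [0.6444, -0.0143, 0.1324]
tcp_rot: [[-0.982, -0.187, 0.01], [-0.187, 0.982, -0.002], [-0.009, -0.004, -1.0]]
force: [1.5, 0.5, 0.1]
opening: 0.102
grasp_force: 0.0
shift [0.1247 0.3335 0.0299] turn [-0.2  0.6 10.8] rows>= 8 at [ 0.6444 -0.0143  0.1324] t 4.3
```

No grip force, and the fingers closed past the tube, so I look.

```bash
python3 snap.py w2; python3 - <<'E'
from rig import bot, viewer, workorder, read_state
import cv2,numpy as np
o=[]
for n in("scene","top"):
    c=viewer.capture(n);im=c["color"][:,:,::-1];np.savez(n+"2.npz",**c);o.append(cv2.resize(im[120:300,220:460],(480,360)) if n=="scene" else cv2.resize(im[130:265,225:405],(480,360)))
cv2.imwrite("pics/b2.png",np.hstack(o)[:,:800]);print(read_state()["grasp_force"])
E
```

```text
[ 0.6444 -0.0143  0.1324] 4.3
0.0
```

View pics/w2.png

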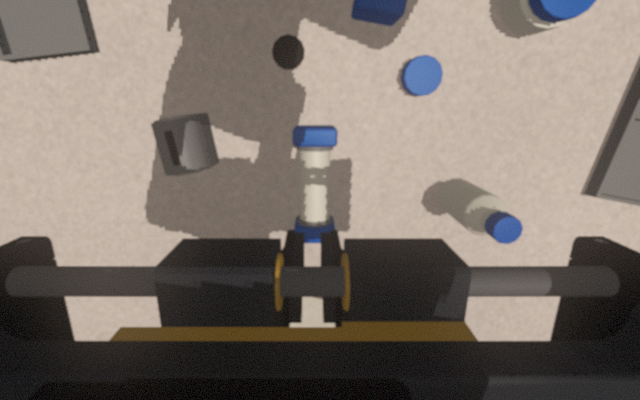

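The cartridge is still on the table under the gripper: near block at (315,137), far block at (314,230). I lifted before the fingers had gripped, so I'll re-measure, go down with the pads level with the tube axis, and check the grip before lifting.

```bash
python3 meas.py w2 | grep '31[0-9]\.'; python3 - <<'E'
from h import *
W=dict(np.load("w2.npz"));T=dict(np.load("top2.npz"))
m=np.zeros((400,640),bool);m[140:200,295:340]=blue(T["color"])[140:200,295:340]
for k in blobs(m,10): M=cv2.moments(k);u=[M["m10"]/M["m00"],M["m01"]/M["m00"]];print("top",np.round(u,1),np.round(plane(T,u,.035)[0,:2],4))
E
python3 go.py 0.640 -0.0127 0.003 100.7
```

```text
blue [318.5 136.8] [37. 18.] [(0.004, [0.5992, -0.0167]), (0.035, [0.5963, -0.0178]), (0.047, [0.5951, -0.0182]), (0.094, [0.5906, -0.0198])]
shift [-0.0002  0.0008  0.1238] turn [ 0.  -0.1  0. ] rows>= 3 at [ 0.6401 -0.0136  0.1268] t 4.45
```

```bash
python3 steer.py '0 0.001 0 0 0 0 1;0 0.001 0 0 0 0 1;0 0.001 0 0 0 0 1;0 0.001 0 0 0 0 1;0 0.001 0 0 0 0 1;0 0.001 0 0 0 0 1;0 0.001 0.04 0 0 0 1;0 0.001 0.08 0 0 0 1;0 0.001 0.11 0 0 0 1;0 0.001 0.123 0 0 0 1;0 0.001 0.123 0 0 0 1;0 0.001 0.123 0 0 0 0;0 0.001 0.123 0 0 0 0;0 0.001 0.123 0 0 0 0;0 0.001 0.123 0 0 0 0;0 0.001 0.123 0 0 0 0;0 0.001 0.123 0 0 0 0;0 0.001 0.123 0 0 0 0;0 0.001 0.123 0 0 0 0;0 0.001 0.123 0 0 0 0'
```

```text
time_s: 6.45
position: [0.6406, -0.0127, 0.0044]
tcp_rot: [[-0.982, -0.186, -0.0], [-0.186, 0.982, -0.0], [0.0, -0.0, -1.0]]
force: [-1.4, -0.5, -0.3]
opening: 0.267
grasp_force: 25.4
```

```bash
python3 steer.py '0 0 0 0 0 0 0;0 0 0 0 0 0 0;0 0 0 0 0 0 0'
```

```text
time_s: 6.75
position: [0.6407, -0.0127, 0.0043]
tcp_rot: [[-0.982, -0.186, -0.0], [-0.186, 0.982, -0.0], [0.0, -0.0, -1.0]]
force: [0.2, -0.4, -1.7]
opening: 0.255
grasp_force: 26.4
```

```bash
python3 steer.py '0 0 -0.005 0 0 0 0;0 0 -0.015 0 0 0 0;0 0 -0.03 0 0 0 0;0 0 -0.05 0 0 0 0;0 0 -0.07 0 0 0 0;0 0 -0.08 0 0 0 0;0 0 -0.08 0 0 0 0'; python3 snap.py w3;python3 go.py 0.460 0.290 0.10 90
```

```text
time_s: 7.45
position: [0.6424, -0.0129, 0.0872]
tcp_rot: [[-0.982, -0.186, 0.005], [-0.186, 0.982, -0.001], [-0.005, -0.002, -1.0]]
force: [1.1, -0.5, -1.4]
opening: 0.259
grasp_force: 26.3
[ 0.6424 -0.0129  0.0872] 7.45
shift [ 0.1217  0.3312 -0.0148] turn [-0.   0.1 10.7] rows>= 8 at [ 0.6413 -0.0128  0.0857] t 7.5
```

View pics/w3.png

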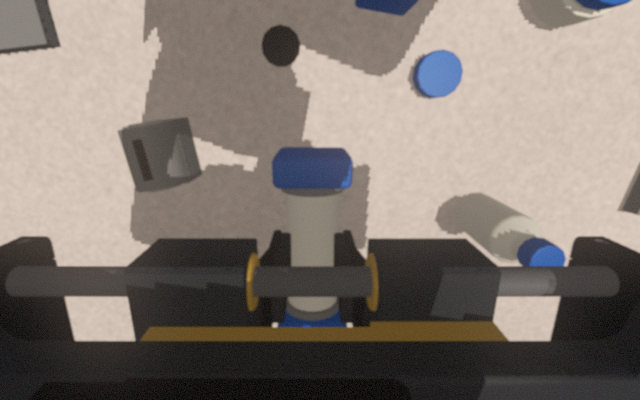

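The cartridge is held (weight shows, grip 26 N). I go up over the bottle and across to the long tray.

```bash
python3 steer.py '0 0 -0.04 0 0 0 0;0 0 -0.075 0 0 0 0;0.015 0.04 -0.075 0 0 3 0;0.03 0.08 -0.075 0 0 6 0;0.045 0.12 -0.075 0 0 9 0;0.06 0.16 -0.075 0 0 10.7 0;0.075 0.2 -0.075 0 0 10.7 0;0.09 0.24 -0.075 0 0 10.7 0;0.105 0.28 -0.075 0 0 10.7 0;0.115 0.31 -0.075 0 0 10.7 0;0.122 0.331 -0.075 0 0 10.7 0;0.122 0.331 -0.075 0 0 10.7 0;0.122 0.331 -0.075 0 0 10.7 0'; python3 snap.py w4
```

```text
time_s: 8.8
position: [0.4586, 0.2897, 0.1587]
tcp_rot: [[-1.0, -0.002, -0.001], [-0.002, 1.0, -0.001], [0.001, -0.001, -1.0]]
force: [0.9, 0.3, -1.5]
opening: 0.26
grasp_force: 26.3
[0.4586 0.2897 0.1587] 8.8
```

View pics/w4.png

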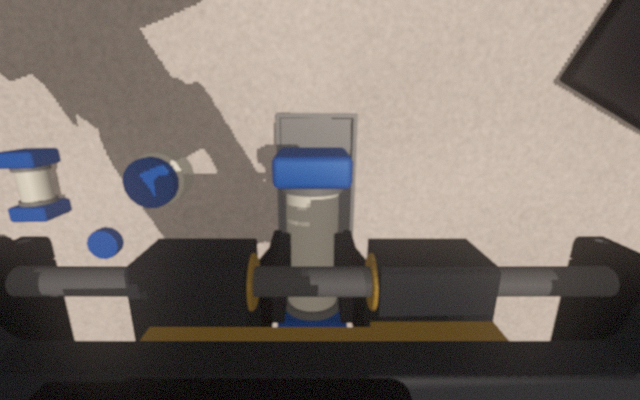

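The view shows the tray's near end rim from (275,114) to (357,114), with the held block centred at column 312 over it.

```bash
python3 - <<'E'
from h import *
W=dict(np.load("w4.npz"));T=dict(np.load("top0.npz"))
for u in((275,114),(357,114),(279,190),(353.5,190),(275,236),(352,236)): print(u,np.round(plane(W,u,.014)[0,:2],4))
# refine: strong horizontal gradients along rows
g=cv2.cvtColor(W["color"],cv2.COLOR_RGB2GRAY).astype(int)
for r in(120,130,140): print(r,g[r,268:364].tolist())
for a,b in(((275,114),(215,264)),((357,114),(182,264))):
    x,e=tri([(ray(W,a)[0],ray(W,a)[1][0]),(ray(T,b)[0],ray(T,b)[1][0])]);print(np.round(x,4),round(e,4))
E
python3 go.py .46 .29 .012 90
```

```text
(275, 114) [0.3922 0.2542]
(357, 114) [0.392  0.3333]
(279, 190) [0.4679 0.2561]
(353.5, 190) [0.4677 0.3327]
(275, 236) [0.5186 0.2506]
(352, 236) [0.5184 0.3329]
120 [185, 185, 186, 185, 184, 180, 168, 150, 143, 139, 133, 123, 122, 130, 139, 139, 140, 140, 141, 141, 141, 141, 140, 141, 138, 142, 142, 142, 139, 141, 142, 141, 143, 143, 142, 139, 143, 143, 143, 141, 144, 143, 143, 145, 145, 141, 145, 145, 145, 144, 144, 145, 147, 149, 147, 144, 144, 147, 145, 145, 145, 144, 147, 146, 143, 142, 146, 142, 143, 142, 144, 145, 143, 146, 142, 147, 144, 144, 146, 144, 142, 143, 131, 114, 95, 118, 135, 146, 152, 162, 176, 181, 184, 188, 190, 190]
130 [187, 191, 192, 194, 188, 166, 138, 123, 133, 138, 135, 123, 121, 126, 135, 137, 140, 137, 136, 137, 138, 138, 139, 139, 140, 141, 140, 139, 141, 141, 138, 138, 141, 141, 141, 139, 143, 140, 142, 137, 141, 140, 140, 139, 140, 142, 142, 141, 143, 140, 145, 143, 143, 139, 144, 143, 141, 142, 142, 145, 146, 144, 146, 145, 142, 143, 146, 144, 146, 145, 144, 146, 145, 142, 147, 144, 144, 145, 146, 146, 147, 140, 122, 101, 100, 121, 143, 147, 154, 169, 181, 186, 183, 182, 184, 186]
140 [183, 183, 184, 185, 179, 159, 134, 125, 129, 135, 132, 124, 117, 125, 134, 137, 138, 136, 138, 137, 137, 135, 138, 134, 140, 136, 139, 139, 135, 138, 138, 138, 136, 139, 140, 139, 137, 137, 139, 141, 138, 139, 139, 140, 139, 140, 140, 141, 137, 141, 139, 140, 143, 142, 143, 142, 142, 142, 142, 142, 142, 142, 141, 141, 144, 144, 143, 145, 147, 141, 145, 143, 141, 143, 145, 144, 145, 144, 145, 145, 143, 136, 120, 102, 108, 132, 142, 150, 164, 182, 188, 189, 184, 183, 183, 184]
[ 0.3938  0.2499 -0.0253] 0.0008
[ 0.3931  0.3408 -0.0431] 0.0003
shift [-0.0009  0.0009  0.1469] turn [-0. -0.  0.] rows>= 3 at [0.4592 0.2892 0.1589] t 8.85
```

Tray centre comes to (0.4985, 0.293) with yaw about 0. The 79 mm width checks, so the oblong centre is (0.4605, 0.293). I lower to just above the floor.

```bash
python3 steer.py '-0.001 0.004 0.04 0 0 0 0;-0.001 0.004 0.08 0 0 0 0;-0.001 0.004 0.11 0 0 0 0;-0.001 0.004 0.13 0 0 0 0;-0.001 0.004 0.14 0 0 0 0;-0.001 0.004 0.145 0 0 0 0;-0.001 0.004 0.145 0 0 0 0;-0.001 0.004 0.145 0 0 0 0'
```

```text
time_s: 9.65
position: [0.4612, 0.2939, 0.0154]
tcp_rot: [[-1.0, -0.0, 0.002], [-0.0, 1.0, 0.001], [-0.002, 0.001, -1.0]]
force: [-0.7, 0.1, -1.7]
opening: 0.259
grasp_force: 26.3
```

```bash
python3 steer.py '0 0 0.002 0 0 0 0;0 0 0.004 0 0 0 0;0 0 0.005 0 0 0 0;0 0 0.0055 0 0 0 0;0 0 0.006 0 0 0 0;0 0 0.006 0 0 0 0'
```

```text
time_s: 10.25
position: [0.4601, 0.2938, 0.0084]
tcp_rot: [[-1.0, -0.001, -0.0], [-0.001, 1.0, -0.0], [0.0, -0.0, -1.0]]
force: [-1.0, 0.8, -1.3]
opening: 0.261
grasp_force: 26.3
```

```bash
python3 steer.py '0 0 0.001 0 0 0 0;0 0 0.001 0 0 0 0;0 0 0.001 0 0 0 0'
```

```text
time_s: 10.55
position: [0.4602, 0.2939, 0.0081]
tcp_rot: [[-1.0, -0.001, 0.0], [-0.001, 1.0, 0.0], [-0.0, 0.0, -1.0]]
force: [-1.5, -0.4, 5.5]
opening: 0.264
grasp_force: 28.0
```

Contact at 5.5 N at the expected height (floor 4 mm). I open narrowly and rise.

```bash
python3 steer.py '0 0 0 0 0 0 0.3;0 0 0 0 0 0 0.34;0 0 0 0 0 0 0.38;0 0 0 0 0 0 0.4;0 0 0 0 0 0 0.4;0 0 0 0 0 0 0.4;0 0 -0.01 0 0 0 0.4;0 0 -0.03 0 0 0 0.4;0 0 -0.06 0 0 0 0.4;0 0 -0.1 0 0 0 1;0 0 -0.14 0 0 0 1;0 0 -0.15 0 0 0 1;0 0 -0.15 0 0 0 1'; python3 snap.py w5; python3 meas.py w5; python3 go.py .454 .138 .16 90
```

```text
time_s: 11.85
position: [0.4614, 0.2944, 0.1599]
tcp_rot: [[-1.0, -0.001, 0.005], [-0.001, 1.0, 0.002], [-0.005, 0.002, -1.0]]
force: [-0.1, -0.2, -0.7]
opening: 0.675
grasp_force: 0.0
[0.4614 0.2944 0.1599] 11.85
blue [309.2 225.2] [37. 11.] [(0.004, [0.5144, 0.2921]), (0.035, [0.5026, 0.2923]), (0.047, [0.4981, 0.2924]), (0.094, [0.4802, 0.2927])]
blue [ 23.5 209.9] [13. 42.] [(0.004, [0.4967, -0.018]), (0.035, [0.4866, 0.0107]), (0.047, [0.4827, 0.0218]), (0.094, [0.4673, 0.0653])]
blue [147.4 176.6] [48.8 48.3] [(0.004, [0.46, 0.122]), (0.035, [0.4532, 0.1379]), (0.047, [0.4506, 0.144]), (0.094, [0.4403, 0.168])]
blue [ 21.4 154.1] [17. 51.] [(0.004, [0.4361, -0.0054]), (0.035, [0.4315, 0.0221]), (0.047, [0.4297, 0.0327]), (0.094, [0.4228, 0.0745])]
blue [310.7 136.7] [17. 39.] [(0.004, [0.4185, 0.2938]), (0.035, [0.4156, 0.2939]), (0.047, [0.4144, 0.2939]), (0.094, [0.4099, 0.294])]
shift [ 0.0062 -0.1558 -0.002 ] turn [0.  0.1 0. ] rows>= 4 at [0.4601 0.2938 0.1581] t 11.9
```

The cartridge lies at the oblong centre (near block at (0.415, 0.294) → centre x ≈ 0.460). Next is the jar.

```bash
python3 steer.py '0.006 -0.05 0 0 0 0 1;0.006 -0.1 0 0 0 0 1;0.006 -0.14 0 0 0 0 1;0.006 -0.155 0 0 0 0 1;0.006 -0.155 0 0 0 0 1;0.006 -0.155 0 0 0 0 1;0.006 -0.155 0 0 0 0 1'; python3 snap.py w6; python3 meas.py w6; python3 go.py .454 .138 .014 90
```

```text
time_s: 12.6
position: [0.4537, 0.1396, 0.1567]
tcp_rot: [[-1.0, -0.002, -0.002], [-0.002, 1.0, 0.0], [0.002, 0.0, -1.0]]
force: [-1.3, 0.0, 0.2]
opening: 0.998
grasp_force: 0.0
[0.4537 0.1396 0.1567] 12.6
blue [186.  218.3] [18.5 46. ] [(0.004, [0.4965, 0.0042]), (0.035, [0.4857, 0.0168]), (0.047, [0.4815, 0.0217]), (0.094, [0.4651, 0.0407])]
blue [303.  203.1] [31.3 19. ] [(0.004, [0.4793, 0.1306]), (0.035, [0.4701, 0.1315]), (0.047, [0.4665, 0.1318]), (0.094, [0.4525, 0.1331])]
blue [ 17.5 192.3] [20. 23.] [(0.004, [0.4678, -0.172]), (0.035, [0.4597, -0.1431]), (0.047, [0.4565, -0.132]), (0.094, [0.4441, -0.0882])]
blue [305.8 172.5] [16. 39.] [(0.004, [0.4462, 0.1337]), (0.035, [0.44, 0.1343]), (0.047, [0.4376, 0.1345]), (0.094, [0.4283, 0.1354])]
blue [177.3 163.7] [18.9 48. ] [(0.004, [0.4371, 0.0013]), (0.035, [0.4318, 0.0141]), (0.047, [0.4297, 0.0191]), (0.094, [0.4217, 0.0385])]
blue [481.  147.2] [16. 41.] [(0.004, [0.4197, 0.312]), (0.035, [0.416, 0.2961]), (0.047, [0.4146, 0.2899]), (0.094, [0.409, 0.2658])]
shift [-0.0003 -0.0018  0.1429] turn [ 0.  -0.1  0.1] rows>= 3 at [0.4538 0.1398 0.1569] t 12.65
```

View pics/w6.png

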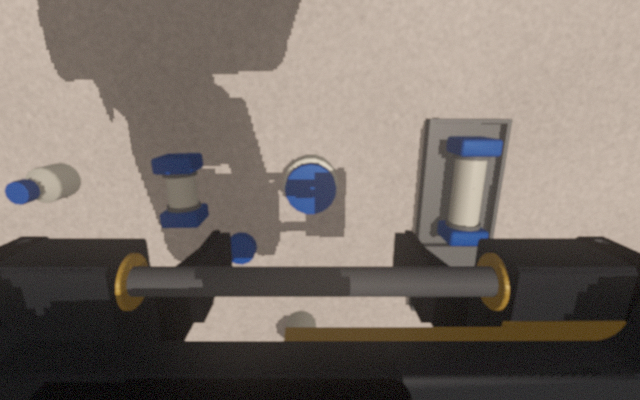

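The jar lid is a circle centred at (310.5,188), which gives (0.4525, 0.139), nearly under the tool. The cartridge lies neatly in the tray at (468,190). I descend on the jar.

```bash
python3 steer.py '0.001 -0.001 0.05 0 0 0 1;0.001 -0.001 0.09 0 0 0 1;0.001 -0.001 0.12 0 0 0 1;0.001 -0.001 0.138 0 0 0 1;0.001 -0.001 0.144 0 0 0 1;0.001 -0.001 0.144 0 0 0 0;0.001 -0.001 0.144 0 0 0 0;0.001 -0.001 0.144 0 0 0 0;0.001 -0.001 0.144 0 0 0 0;0.001 -0.001 0.144 0 0 0 0;0.001 -0.001 0.144 0 0 0 0;0.001 -0.001 0.144 0 0 0 0;0.001 -0.001 0.144 0 0 0 0'
```

```text
time_s: 13.95
position: [0.4536, 0.1378, 0.0139]
tcp_rot: [[-1.0, -0.0, 0.001], [-0.0, 1.0, 0.0], [-0.001, 0.0, -1.0]]
force: [0.4, 0.7, 4.7]
opening: 0.542
grasp_force: 30.0
```

```bash
python3 steer.py '0 0 0 0 0 0 0;0 0 -0.003 0 0 0 0;0 0 -0.01 0 0 0 0;0 0 -0.03 0 0 0 0;0 0 -0.06 0 0 0 0;0 0 -0.09 0 0 0 0;0 0 -0.09 0 0 0 0'; python3 go.py .5655 .293 .1 90
```

```text
time_s: 14.65
position: [0.4558, 0.138, 0.1067]
tcp_rot: [[-1.0, -0.001, 0.008], [-0.001, 1.0, 0.0], [-0.008, 0.0, -1.0]]
force: [0.8, -0.3, -1.1]
opening: 0.541
grasp_force: 30.0
shift [-0.1098  0.1549  0.0076] turn [0.  0.4 0.1] rows>= 4 at [0.4558 0.138  0.1067] t 14.65
```

```bash
python3 steer.py '-0.02 0.03 -0.01 0 0 0 0;-0.045 0.065 -0.01 0 0 0 0;-0.07 0.1 -0.01 0 0 0 0;-0.095 0.135 -0.01 0 0 0 0;-0.105 0.15 -0.01 0 0 0 0;-0.111 0.155 -0.01 0 0 0 0;-0.111 0.155 -0.01 0 0 0 0;-0.111 0.155 -0.01 0 0 0 0'; python3 snap.py w7; python3 go.py .5665 .293 .018 90
```

```text
time_s: 15.45
position: [0.5626, 0.2916, 0.1124]
tcp_rot: [[-1.0, -0.0, -0.003], [-0.0, 1.0, -0.001], [0.003, -0.001, -1.0]]
force: [0.4, -0.3, -0.8]
opening: 0.543
grasp_force: 30.0
[0.5626 0.2916 0.1124] 15.45
shift [-0.004   0.0016  0.0947] turn [-0.1 -0.2 -0. ] rows>= 2 at [0.5627 0.2915 0.1127] t 15.5
```

View pics/w7.png

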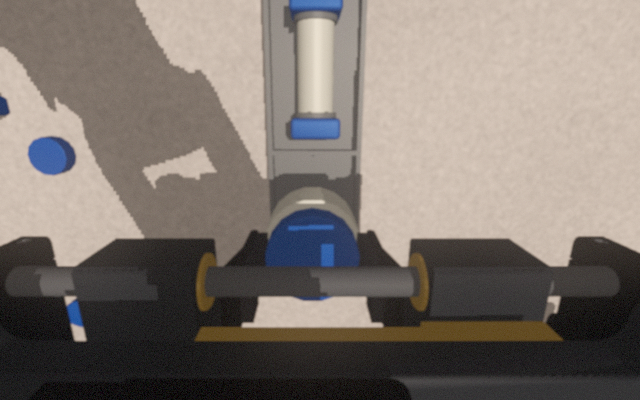

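The jar is held upright, and the divider shows at row 151 between columns 272 and 358. I check it against the tray model.

```bash
python3 - <<'E'
from h import *
W=dict(np.load("w7.npz"))
for u in((272,151),(358,151),(266,120),(363,120),(312,250)): print(u,np.round(plane(W,u,.014)[0,:2],4), np.round(plane(W,u,.143)[0,:2],4))
print(project(W,[[.5275,.293,.014],[.5655,.253,.014],[.5655,.333,.014]]))
E
```

```text
(272, 151) [0.5255 0.2578] [0.5087 0.2736]
(358, 151) [0.5255 0.3312] [0.5087 0.3133]
(266, 120) [0.4997 0.2536] [0.4947 0.2714]
(363, 120) [0.4997 0.3344] [0.4947 0.3151]
(312, 250) [0.6173 0.2919] [0.5583 0.2921]
[[313.25559922 153.32008804]
 [268.10930849 196.15811121]
 [358.3403814  196.1781892 ]]
```

```bash
python3 steer.py '-0.004 0.002 0.02 0 0 0 0;-0.004 0.002 0.045 0 0 0 0;-0.004 0.002 0.065 0 0 0 0;-0.004 0.002 0.08 0 0 0 0;-0.004 0.002 0.087 0 0 0 0;-0.004 0.002 0.09 0 0 0 0;-0.004 0.002 0.091 0 0 0 0;-0.004 0.002 0.092 0 0 0 0'
```

```text
time_s: 16.3
position: [0.5689, 0.2951, 0.0223]
tcp_rot: [[-1.0, -0.001, 0.002], [-0.001, 1.0, 0.001], [-0.002, 0.001, -1.0]]
force: [0.1, -0.6, -0.3]
opening: 0.542
grasp_force: 30.0
```

```bash
python3 steer.py '0.001 -0.001 0 0 0 0 0;0.001 -0.001 0.001 0 0 0 0;0.001 -0.001 0.002 0 0 0 0;0.001 -0.001 0.003 0 0 0 0;0.001 -0.001 0.003 0 0 0 0'
```

```text
time_s: 16.8
position: [0.5671, 0.2939, 0.0183]
tcp_rot: [[-1.0, -0.001, -0.0], [-0.001, 1.0, -0.0], [0.0, -0.0, -1.0]]
force: [-0.0, 0.2, -1.8]
opening: 0.54
grasp_force: 30.0
```

```bash
python3 steer.py '0 0 0.0005 0 0 0 0;0 0 0.001 0 0 0 0;0 0 0.001 0 0 0 0'
```

```text
time_s: 17.1
position: [0.5672, 0.2939, 0.018]
tcp_rot: [[-1.0, -0.001, 0.0], [-0.001, 1.0, 0.0], [-0.0, 0.0, -1.0]]
force: [-0.5, -1.4, 3.4]
opening: 0.542
grasp_force: 30.0
```

Touching at the expected height. I release, rise and look.

```bash
python3 steer.py '0 0 0 0 0 0 0.58;0 0 0 0 0 0 0.62;0 0 0 0 0 0 0.68;0 0 0 0 0 0 0.75;0 0 0 0 0 0 0.8;0 0 0 0 0 0 0.8;0 0 -0.02 0 0 0 0.8;0 0 -0.06 0 0 0 0.8;0 0 -0.11 0 0 0 1;0 0 -0.16 0 0 0 1;0 0 -0.2 0 0 0 1;0 0 -0.2 0 0 0 1'; python3 snap.py w8; python3 meas.py w8;python3 go.py .625 -.133 .2 107
```

```text
time_s: 18.3
position: [0.5715, 0.2954, 0.225]
tcp_rot: [[-1.0, -0.001, 0.014], [-0.001, 1.0, 0.005], [-0.014, 0.004, -1.0]]
force: [0.2, 0.1, 0.2]
opening: 0.985
grasp_force: 0.0
[0.5715 0.2954 0.225 ] 18.3
blue [306.2 160.6] [28.8 40.5] [(0.004, [0.566, 0.2897]), (0.035, [0.5605, 0.2901]), (0.047, [0.5583, 0.2903]), (0.094, [0.55, 0.2909])]
blue [113.9 130.9] [27.4 25.6] [(0.004, [0.5298, 0.0583]), (0.035, [0.5271, 0.0765]), (0.047, [0.526, 0.0836]), (0.094, [0.5219, 0.1112])]
blue [309.3 110. ] [14. 33.] [(0.004, [0.5055, 0.2936]), (0.035, [0.5047, 0.2937]), (0.047, [0.5043, 0.2938]), (0.094, [0.503, 0.2939])]
blue [55.  93.5] [13. 53.] [(0.004, [0.4866, -0.0035]), (0.035, [0.4872, 0.0195]), (0.047, [0.4875, 0.0284]), (0.094, [0.4884, 0.0633])]
blue [43.1 40.3] [57.9 16.7] [(0.004, [0.4297, -0.0045]), (0.035, [0.4347, 0.0186]), (0.047, [0.4366, 0.0275]), (0.094, [0.4442, 0.0625])]
blue [309.5  18.9] [16. 35.] [(0.004, [0.4084, 0.294]), (0.035, [0.415, 0.2941]), (0.047, [0.4176, 0.2941]), (0.094, [0.4277, 0.2942])]
shift [-0.0552 -0.4277  0.0208] turn [  0.1   0.5 -17. ] rows>= 9 at [0.5693 0.2946 0.2215] t 18.35
```

```bash
python3 steer.py '-0.055 -0.428 0.02 0 0 -17 1;-0.055 -0.428 0.02 0 0 -17 1;-0.055 -0.428 0.02 0 0 -17 1;-0.055 -0.428 0.02 0 0 -17 1;-0.055 -0.428 0.02 0 0 -17 1;-0.055 -0.428 0.02 0 0 -17 1;-0.055 -0.428 0.02 0 0 -17 1;-0.055 -0.428 0.02 0 0 -17 1;-0.055 -0.428 0.02 0 0 -17 1;-0.055 -0.428 0.02 0 0 -17 1;-0.055 -0.428 0.02 0 0 -17 1;-0.055 -0.428 0.02 0 0 -17 1'; python3 snap.py w9; python3 - <<'E'
import cv2
im=cv2.imread("pics/w9.png");a=cv2.resize(im[110:230,240:400],(640,480),interpolation=cv2.INTER_CUBIC)
b=cv2.imread("pics/w8.png")[0:230,230:390]
import numpy as np
cv2.imwrite("pics/w9c.png",np.hstack([a,np.vstack([b,np.zeros((250,160,3),np.uint8)])]))
E
```

```text
time_s: 19.55
position: [0.6213, -0.1325, 0.1961]
tcp_rot: [[-0.956, -0.294, -0.003], [-0.294, 0.956, 0.002], [0.002, 0.003, -1.0]]
force: [-0.5, -0.4, 0.4]
opening: 1.003
grasp_force: 0.0
[ 0.6213 -0.1325  0.1961] 19.55
```

View pics/w9c.png

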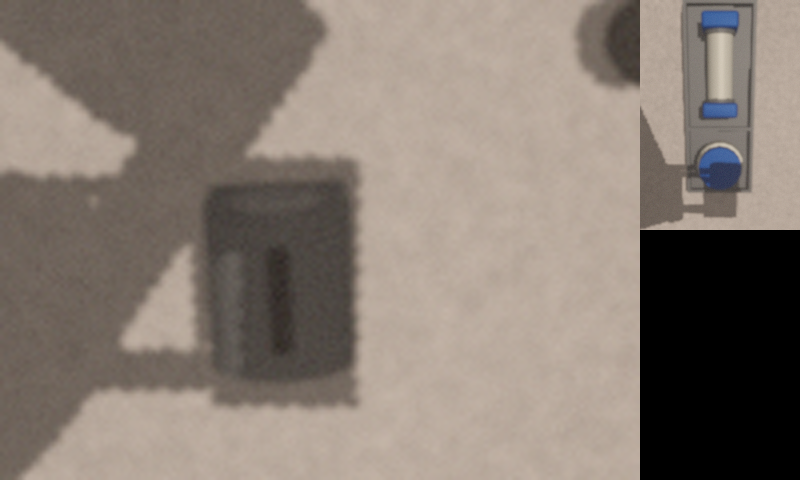

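The jar stands centred in the square cell. The cassette's centre is near (310,184), tilted about 2.6° from the tool, so phi ≈ 109.6.

```bash
python3 - <<'E'
from h import *
W=dict(np.load("w9.npz"));T=dict(np.load("top0.npz"));f=lambda p:(240+p[0]/4,110+p[1]/4)
x=plane(W,[f((280,295)),f((278,248)),f((283,352)),f((211,290)),f((350,290))],.05);print(np.round(x,4));d=x[2]-x[1];print("axis",np.degrees(np.arctan2(d[1],d[0])))
a=f((280,295));b=(363,178.5);p,e=tri([(ray(W,a)[0],ray(W,a)[1][0]),(ray(T,b)[0],ray(T,b)[1][0])]);print(np.round(p,4),e)
E
python3 go.py .622 -.1325 .013 109.6
```

```text
[[ 0.6246 -0.1328  0.05  ]
 [ 0.613  -0.1368  0.05  ]
 [ 0.6389 -0.1276  0.05  ]
 [ 0.6285 -0.1501  0.05  ]
 [ 0.618  -0.116   0.05  ]]
axis 19.66115462389782
[ 0.6232 -0.132   0.0461] 0.0022594738216618706
shift [-0.0006 -0.0007  0.1836] turn [ 0.1 -0.1 -2.5] rows>= 4 at [ 0.6216 -0.1322  0.1966] t 19.6
```

```bash
python3 steer.py '-0.002 -0.001 0.04 0 0 -2.6 1;-0.002 -0.001 0.085 0 0 -2.6 1;-0.002 -0.001 0.125 0 0 -2.6 1;-0.002 -0.001 0.155 0 0 -2.6 1;-0.002 -0.001 0.175 0 0 -2.6 1;-0.002 -0.001 0.183 0 0 -2.6 1;-0.002 -0.001 0.183 0 0 -2.6 0;-0.002 -0.001 0.183 0 0 -2.6 0;-0.002 -0.001 0.183 0 0 -2.6 0;-0.002 -0.001 0.183 0 0 -2.6 0;-0.002 -0.001 0.183 0 0 -2.6 0;-0.002 -0.001 0.183 0 0 -2.6 0;-0.002 -0.001 0.183 0 0 -2.6 0;-0.002 -0.001 0.183 0 0 -2.6 0;-0.002 -0.001 0.183 0 0 -2.6 0'
```

```text
time_s: 21.1
position: [0.6246, -0.1344, 0.0146]
tcp_rot: [[-0.942, -0.336, -0.0], [-0.336, 0.942, 0.0], [0.0, 0.0, -1.0]]
force: [0.0, -0.3, 2.9]
opening: 0.407
grasp_force: 29.0
```

```bash
python3 steer.py '0 0 0 0 0 0 0;0 0 0 0 0 0 0'
```

```text
time_s: 21.3
position: [0.6246, -0.1343, 0.0146]
tcp_rot: [[-0.942, -0.336, -0.0], [-0.336, 0.942, 0.0], [0.0, 0.0, -1.0]]
force: [-0.6, 1.2, 2.3]
opening: 0.408
grasp_force: 29.1
```

```bash
python3 steer.py '0 0 -0.003 0 0 0 0;0 0 -0.01 0 0 0 0;0 0 -0.03 0 0 0 0;0 0 -0.06 0 0 0 0;0 0 -0.1 0 0 0 0;0 0 -0.12 0 0 0 0;0 0 -0.12 0 0 0 0'; python3 go.py .4623 -.291 .14 106.7
```

```text
time_s: 22.0
position: [0.6273, -0.1356, 0.1384]
tcp_rot: [[-0.942, -0.336, 0.008], [-0.336, 0.942, -0.003], [-0.006, -0.006, -1.0]]
force: [0.2, 0.7, -1.8]
opening: 0.411
grasp_force: 28.5
shift [ 0.2077 -0.0909 -0.0023] turn [-0.3  0.4  2.9] rows>= 5 at [ 0.6273 -0.1356  0.1384] t 22.0
```

```bash
python3 steer.py '0.03 -0.014 -0.005 0 0 2.9 0;0.07 -0.031 -0.005 0 0 2.9 0;0.11 -0.049 -0.005 0 0 2.9 0;0.15 -0.066 -0.005 0 0 2.9 0;0.18 -0.08 -0.005 0 0 2.9 0;0.2 -0.087 -0.005 0 0 2.9 0;0.207 -0.091 -0.005 0 0 2.9 0;0.207 -0.091 -0.005 0 0 2.9 0;0.207 -0.091 -0.005 0 0 2.9 0'; python3 snap.py w10; python3 go.py .4623 -.291 .02 106.7
```

```text
time_s: 22.9
position: [0.4607, -0.2891, 0.1389]
tcp_rot: [[-0.958, -0.288, -0.0], [-0.288, 0.958, 0.001], [-0.0, 0.001, -1.0]]
force: [-0.1, -0.3, -2.6]
opening: 0.406
grasp_force: 28.5
[ 0.4607 -0.2891  0.1389] 22.9
shift [-0.0006 -0.0025  0.119 ] turn [0.  0.  0.1] rows>= 3 at [ 0.461  -0.2888  0.139 ] t 22.95
```

View pics/w10.png

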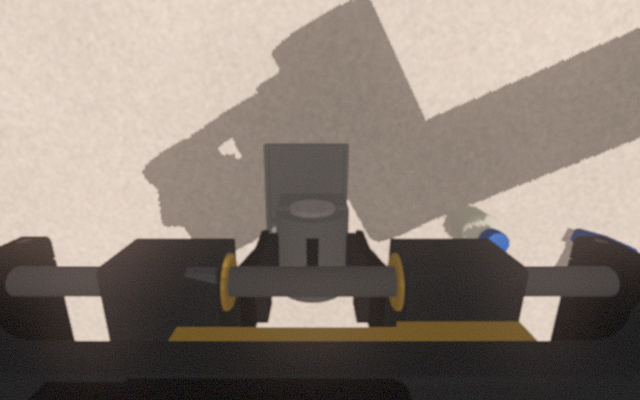

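The tray's near end shows from (265,144) to (348,144), square to the tool, with the cassette held centred below it.

```bash
python3 - <<'E'
from h import *
W=dict(np.load("w10.npz"));u=plane(W,[(265,144),(348,144),(265.5,190),(347,190)],.014)
print(np.round(u,4),np.linalg.norm(u[1]-u[0]))
d=u[1]-u[0];print("phi",np.degrees(np.arctan2(d[1],d[0])));d=u[2]-u[0];print(np.degrees(np.arctan2(d[1],d[0])));d=u[3]-u[1];print(np.degrees(np.arctan2(d[1],d[0])))
for f in(16,16.7):
    m=(u[0]+u[1])[:2]/2;a=np.array([np.cos(np.radians(f)),np.sin(np.radians(f))]);print(f,"near cell",m+.04*a,"centre",m+.078*a,"far",m+.116*a)
E
```

```text
[[ 0.4352 -0.3417  0.014 ]
 [ 0.413  -0.2678  0.014 ]
 [ 0.4777 -0.3302  0.014 ]
 [ 0.4551 -0.2548  0.014 ]] 0.0771058843847378
phi 106.71964716196578
15.142681926325329
17.17086104666831
16 near cell [ 0.46252138 -0.2937452 ] centre [ 0.49904932 -0.28327098] far [ 0.53557727 -0.27279676]
16.7 near cell [ 0.46238381 -0.29327627] centre [ 0.49878107 -0.28235657] far [ 0.53517832 -0.27143687]
```

```bash
python3 steer.py '0 -0.004 0.03 0 0 0 0;0 -0.004 0.06 0 0 0 0;0 -0.004 0.085 0 0 0 0;0 -0.004 0.1 0 0 0 0;0 -0.004 0.11 0 0 0 0;0 -0.004 0.114 0 0 0 0;0 -0.004 0.116 0 0 0 0;0 -0.004 0.116 0 0 0 0'
```

```text
time_s: 23.75
position: [0.462, -0.2937, 0.0239]
tcp_rot: [[-0.958, -0.288, 0.001], [-0.288, 0.958, -0.001], [-0.001, -0.001, -1.0]]
force: [0.4, 0.5, -2.4]
opening: 0.408
grasp_force: 28.5
```

```bash
python3 steer.py '0 0 0.001 0 0 0 0;0 0 0.002 0 0 0 0;0 0 0.003 0 0 0 0;0 0 0.004 0 0 0 0;0 0 0.0045 0 0 0 0;0 0 0.0045 0 0 0 0'
```

```text
time_s: 24.35
position: [0.4614, -0.2935, 0.0189]
tcp_rot: [[-0.958, -0.288, -0.0], [-0.288, 0.958, 0.0], [0.0, 0.0, -1.0]]
force: [0.2, 0.6, -1.9]
opening: 0.403
grasp_force: 28.5
```

```bash
python3 steer.py '0 0 0.0005 0 0 0 0;0 0 0.001 0 0 0 0;0 0 0.001 0 0 0 0'
```

```text
time_s: 24.65
position: [0.4614, -0.2936, 0.0185]
tcp_rot: [[-0.958, -0.288, 0.0], [-0.288, 0.958, -0.0], [-0.0, -0.0, -1.0]]
force: [-1.9, -0.1, 4.4]
opening: 0.407
grasp_force: 29.4
```

```bash
python3 steer.py '0 0 0 0 0 0 0.45;0 0 0 0 0 0 0.5;0 0 0 0 0 0 0.55;0 0 0 0 0 0 0.58;0 0 0 0 0 0 0.58;0 0 -0.02 0 0 0 0.58;0 0 -0.06 0 0 0 0.8;0 0 -0.11 0 0 0 1;0 0 -0.16 0 0 0 1;0 0 -0.18 0 0 0 1;0 0 -0.18 0 0 0 1'; python3 snap.py w11; python3 go.py .63 .126 .2 100
```

```text
time_s: 25.75
position: [0.4634, -0.2953, 0.2018]
tcp_rot: [[-0.958, -0.288, 0.006], [-0.288, 0.958, -0.006], [-0.004, -0.008, -1.0]]
force: [0.8, 0.1, -0.1]
opening: 0.943
grasp_force: 0.0
[ 0.4634 -0.2953  0.2018] 25.75
shift [-0.2818  0.3539 -0.0012] turn [-0.2  0.1  6.7] rows>= 10 at [ 0.4621 -0.2941  0.1994] t 25.8
```

```bash
python3 steer.py '-0.282 0.354 0 0 0 6.7 1;-0.282 0.354 0 0 0 6.7 1;-0.282 0.354 0 0 0 6.7 1;-0.282 0.354 0 0 0 6.7 1;-0.282 0.354 0 0 0 6.7 1;-0.282 0.354 0 0 0 6.7 1;-0.282 0.354 0 0 0 6.7 1;-0.282 0.354 0 0 0 6.7 1;-0.282 0.354 0 0 0 6.7 1;-0.282 0.354 0 0 0 6.7 1;-0.282 0.354 0 0 0 6.7 1;-0.282 0.354 0 0 0 6.7 1;-0.282 0.354 0 0 0 6.7 1'; python3 snap.py w12; python3 meas.py w12|head -4; python3 go.py .63 .126 .033 100; python3 - <<'E'
import cv2,numpy as np
a=cv2.imread("pics/w12.png")[0:240,160:480];b=cv2.imread("pics/w11.png")[0:240,160:480]
cv2.imwrite("pics/w12c.png",np.hstack([a,b]))
E
```

```text
time_s: 27.1
position: [0.6286, 0.125, 0.197]
tcp_rot: [[-0.985, -0.172, -0.002], [-0.172, 0.985, -0.0], [0.002, -0.0, -1.0]]
force: [-0.7, 0.2, 0.8]
opening: 0.997
grasp_force: 0.0
[0.6286 0.125  0.197 ] 27.1
blue [307.9 195. ] [10. 16.] [(0.004, [0.6565, 0.1254]), (0.035, [0.6482, 0.1243]), (0.047, [0.6449, 0.1239]), (0.094, [0.6323, 0.1223])]
blue [487.5 149.7] [44.6 47. ] [(0.004, [0.5684, 0.3185]), (0.035, [0.5674, 0.3015]), (0.047, [0.567, 0.2949]), (0.094, [0.5654, 0.2692])]
blue [501.4  87.2] [38.5 18.7] [(0.004, [0.5005, 0.3123]), (0.035, [0.5051, 0.2958]), (0.047, [0.5068, 0.2894]), (0.094, [0.5138, 0.2644])]
blue [269.6  70.9] [30.  27.1] [(0.004, [0.5277, 0.0617]), (0.035, [0.53, 0.0659]), (0.047, [0.5309, 0.0675]), (0.094, [0.5345, 0.0739])]
shift [-0.0015  0.0009  0.1644] turn [-0.  -0.1 -0.1] rows>= 4 at [0.6289 0.1249 0.1974] t 27.15
```

View pics/w12c.png

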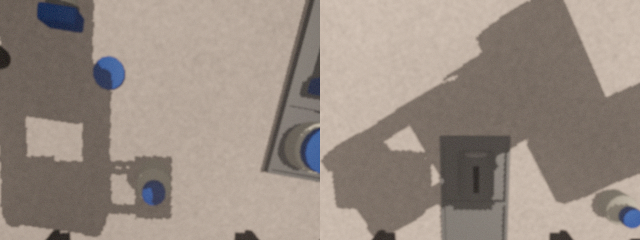

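The left crop shows the tall bottle's cap at (313,193) in full-picture pixels, giving (0.631, 0.1265). The right crop shows the cassette centred in the near cell of the short tray.

```bash
python3 steer.py '-0.002 0.001 0 0 0 0 1;-0.002 0.001 0.03 0 0 0 1;-0.002 0.001 0.07 0 0 0 1;-0.002 0.001 0.11 0 0 0 1;-0.002 0.001 0.14 0 0 0 1;-0.002 0.001 0.155 0 0 0 1;-0.002 0.001 0.164 0 0 0 1;-0.002 0.001 0.164 0 0 0 0;-0.002 0.001 0.164 0 0 0 0;-0.002 0.001 0.164 0 0 0 0;-0.002 0.001 0.164 0 0 0 0;-0.002 0.001 0.164 0 0 0 0;-0.002 0.001 0.164 0 0 0 0;-0.002 0.001 0.164 0 0 0 0;-0.002 0.001 0.164 0 0 0 0;-0.002 0.001 0.164 0 0 0 0;-0.002 0.001 0.164 0 0 0 0'
```

```text
time_s: 28.85
position: [0.6315, 0.1278, 0.0341]
tcp_rot: [[-0.985, -0.174, 0.0], [-0.174, 0.985, -0.0], [-0.0, -0.0, -1.0]]
force: [0.2, -0.7, 1.5]
opening: 0.392
grasp_force: 30.0
```

```bash
python3 steer.py '0 0 0 0 0 0 0;0 0 0 0 0 0 0'
```

```text
time_s: 29.05
position: [0.6315, 0.1279, 0.0341]
tcp_rot: [[-0.985, -0.174, 0.0], [-0.174, 0.985, -0.0], [-0.0, -0.0, -1.0]]
force: [-0.2, -2.1, 1.7]
opening: 0.39
grasp_force: 30.0
```

```bash
python3 steer.py '0 0 -0.003 0 0 0 0;0 0 -0.01 0 0 0 0;0 0 -0.03 0 0 0 0;0 0 -0.06 0 0 0 0;0 0 -0.1 0 0 0 0;0 0 -0.12 0 0 0 0;0 0 -0.12 0 0 0 0'; python3 go.py .5355 -.272 .155 106.5
```

```text
time_s: 29.75
position: [0.634, 0.1283, 0.1581]
tcp_rot: [[-0.985, -0.174, 0.008], [-0.174, 0.985, 0.0], [-0.008, -0.001, -1.0]]
force: [0.4, 0.7, -1.3]
opening: 0.393
grasp_force: 30.0
shift [ 0.1668 -0.377   0.0021] turn [-0.1  0.5 -6.5] rows>= 9 at [0.634  0.1283 0.1581] t 29.75
```

```bash
python3 steer.py '0.015 -0.034 0 0 0 -2 0;0.032 -0.072 0 0 0 -4 0;0.05 -0.113 0 0 0 -6.5 0;0.068 -0.153 0 0 0 -6.5 0;0.086 -0.194 0 0 0 -6.5 0;0.104 -0.235 0 0 0 -6.5 0;0.122 -0.275 0 0 0 -6.5 0;0.14 -0.316 0 0 0 -6.5 0;0.153 -0.346 0 0 0 -6.5 0;0.162 -0.366 0 0 0 -6.5 0;0.167 -0.377 0 0 0 -6.5 0;0.167 -0.377 0 0 0 -6.5 0;0.167 -0.377 0 0 0 -6.5 0'; python3 snap.py w13; python3 go.py .5355 -.272 .045 106.5
```

```text
time_s: 31.05
position: [0.5322, -0.271, 0.1532]
tcp_rot: [[-0.959, -0.285, -0.001], [-0.285, 0.959, 0.002], [0.001, 0.002, -1.0]]
force: [0.5, 0.1, -1.2]
opening: 0.395
grasp_force: 30.0
[ 0.5322 -0.271   0.1532] 31.05
shift [-0.0026 -0.0024  0.1084] turn [ 0.1 -0.   0.1] rows>= 3 at [ 0.5324 -0.2707  0.1534] t 31.1
```

View pics/w13.png

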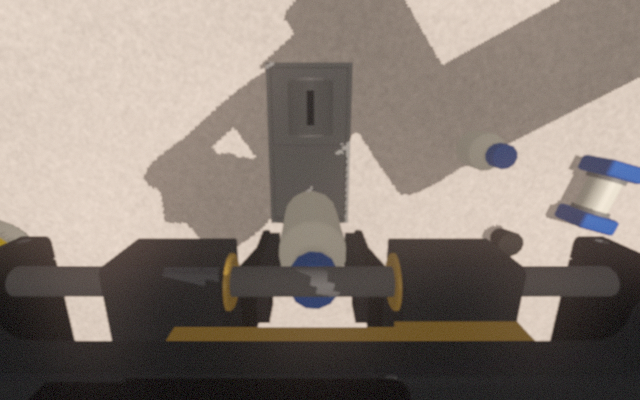

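The bottle is held upright, with the divider at row 145 and the tray's far edge at row 221. I check the far cell's position.

```bash
python3 - <<'E'
from h import *
W=dict(np.load("w13.npz"));u=plane(W,[(310,145),(309,221),(309.5,64)],.014);print(np.round(u,4))
a=np.array([np.cos(np.radians(16.5)),np.sin(np.radians(16.5)),0]);print("far cell",u[0]+.038*a,u[1]-.04*a,u[2]+.116*a)
E
```

```text
[[ 0.4969 -0.2827  0.014 ]
 [ 0.5724 -0.2615  0.014 ]
 [ 0.4265 -0.3039  0.014 ]]
far cell [ 0.53336079 -0.27188499  0.014     ] [ 0.53401913 -0.27286935  0.014     ] [ 0.53772694 -0.2709778   0.014     ]
```

```bash
python3 steer.py '-0.002 -0.002 0.03 0 0 0 0;-0.002 -0.002 0.06 0 0 0 0;-0.002 -0.002 0.085 0 0 0 0;-0.002 -0.002 0.1 0 0 0 0;-0.002 -0.002 0.107 0 0 0 0;-0.002 -0.002 0.11 0 0 0 0;-0.002 -0.002 0.111 0 0 0 0;-0.002 -0.002 0.111 0 0 0 0'
```

```text
time_s: 31.9
position: [0.5358, -0.2738, 0.0438]
tcp_rot: [[-0.958, -0.285, 0.001], [-0.285, 0.958, -0.001], [-0.001, -0.001, -1.0]]
force: [-0.1, 0.2, -1.6]
opening: 0.396
grasp_force: 30.0
```

```bash
python3 steer.py '0 0.001 0.001 0 0 0 0;0 0.001 0.002 0 0 0 0;0 0.001 0.003 0 0 0 0;0 0.001 0.004 0 0 0 0;0 0.001 0.005 0 0 0 0;0 0.001 0.005 0 0 0 0'
```

```text
time_s: 32.5
position: [0.5349, -0.2728, 0.0381]
tcp_rot: [[-0.959, -0.285, 0.0], [-0.285, 0.959, -0.0], [-0.0, -0.0, -1.0]]
force: [-0.5, 0.3, 0.8]
opening: 0.395
grasp_force: 30.0
```

Just touching. I release and rise straight up.

```bash
python3 steer.py '0 0 0.0005 0 0 0 0;0 0 0.0005 0 0 0 0.42;0 0 0.0005 0 0 0 0.46;0 0 0.0005 0 0 0 0.5;0 0 0.0005 0 0 0 0.55;0 0 0.0005 0 0 0 0.6;0 0 0.0005 0 0 0 0.65;0 0 0.0005 0 0 0 0.65;0 0 -0.02 0 0 0 0.65;0 0 -0.06 0 0 0 0.65;0 0 -0.1 0 0 0 0.65;0 0 -0.15 0 0 0 0.65;0 0 -0.2 0 0 0 0.65;0.05 0.05 -0.22 0 0 0 0.65;0.05 0.05 -0.22 0 0 0 0.65'; python3 snap.py w14; python3 - <<'E'
from rig import bot, viewer, workorder, read_state
from h import *
for n in("scene","top"):
    c=viewer.capture(n);np.savez(n+"9.npz",**c)
    if n=="scene": cv2.imwrite("pics/end.png",cv2.resize(c["color"][90:310,120:480,::-1],(800,489),interpolation=cv2.INTER_CUBIC))
E
```

```text
time_s: 34.0
position: [0.4713, -0.2381, 0.2605]
tcp_rot: [[-0.959, -0.285, 0.002], [-0.285, 0.959, -0.002], [-0.001, -0.002, -1.0]]
force: [-0.5, 0.2, 0.4]
opening: 0.647
grasp_force: 0.0
[ 0.4713 -0.2381  0.2605] 34.0
```

View pics/end.png

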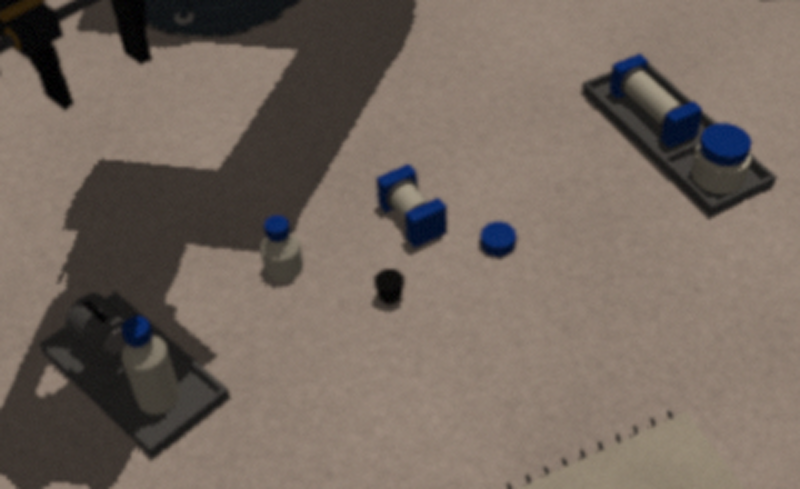

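All four things stand or lie in their compartments: bottle at (150,370), cassette at (95,315), cartridge at (655,100), jar at (722,155). The short bottle and short cartridge are where they were.

```bash
python3 -c "
from rig import bot, viewer, workorder, read_state
print(workorder.hand_in())"
```

```text
the job is handed in; nothing more can be done
None
```

Both kits are made up and handed in at about 34 s. The final camera view shows all four items in their compartments and the short bottle and short cartridge where they were; hand-in returned no verdict.

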